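# Dock the probe thermometer

### The arm

A 6-joint arm with a two-finger parallel gripper is mounted at the origin on the work surface. World frame = base frame: x ahead of the robot, y to its left, z up, the work surface at z = 0. Lengths are in m, angles in degrees, forces in N, time in s.
With the tool pointing down it reaches from about 0.3 to 0.85 m from the base axis. Payload 4.2 kg.
Tool frame: the origin (TCP) lies between the finger pads; the fingertips stand 14 mm ahead of it and the grasp point (between the pads) lies 5 mm behind it; z points along the fingers, y is the direction in which the jaws open and shut (so a half turn about z gives the same grasp; the last joint's range is limited). The gripper opens to 91 mm and grips with 3 to 60 N. Pads are 32 mm wide; open, the fingers measure 118 mm over their backs; the gripper's body (76 mm by 178 mm) begins 60 mm behind the grasp point.
Start: joints at [71.161, 18.312, 89.639, -0, 72.044, -1.146], TCP at [0.175, 0.548, 0.228] pointing down, gripper open.
Joint ranges: [-177.97, 177.97], [-48.28, 115.42], [12.27, 149.76], [-77.06, 257.06], [2.81, 150.46], [-146.56, 146.56]. Speed limits (degrees/s): [147.25, 147.25, 180, 180, 180, 180].

### API

Orientations are given as [roll, pitch, yaw] about the fixed x, y, z axes, in that order (R = Rz(yaw) Ry(pitch) Rx(roll)).
In Python, from station import arm gives the robot as it stands. The module is installed in compiled form; this text tells all that it offers. Calls block until the motion is done:
- arm.reach(position, orientation): joint-space move of the TCP to a pose.
- arm.movel(position, max_speed=0.15, orientation=None, stop_force=None): straight line of the TCP; orientation=None keeps the orientation; max_speed is the mean speed in m/s. With stop_force (N) it stops when the force on the tool has changed by that much, and returns True; else False.
- arm.move_joints(angles): joint-space move.
- arm.command_gripper(opening, f_grip=None): finger opening in m; f_grip is the grip in N (None keeps the last); returns when the fingers have stopped.
- arm.wait(seconds).
- arm.solve_ik(position, orientation): joint angles nearest the present ones, or None.
- arm.read_camera(name): name is "scene" or "side" or "wrist"; returns a dict with "frame" (384x512x3 uint8, red, green, blue), "fovy" (degrees; the focal length in pixels is half the picture's height over the tangent of half this angle, whatever the lens; pixels are square), "cx", "cy" (the principal point, pixels), "cam_to_world" (4x4, takes a point from camera to world coordinates). Camera axes: x right, y down, z forward; pixel columns grow to the right and rows downward; lengths in m; the calibration is good to about 2 mm. The wrist camera is an equidistant fisheye: a pixel r from the principal point sees the ray r / f radians off the axis. A picture is of the moment at which its call begins. There is no depth.
A pose or a line that the arm cannot do raises arm.PlanningError and nothing moves.
- arm.finish_job(): hands the job in, once; it reports no verdict.
Readings, each from a call of its own:
- arm.read_time(): time.
- arm.read_qpos(): joint angles.
- arm.read_joint_velocities(): joint speeds.
- arm.read_effort(): joint torques, N m.
- arm.read_eef_pos(): TCP position.
- arm.read_ee_rot(): TCP orientation.
- arm.read_wrist_force(): force on the tool from outside, world axes, zero at the start.
- arm.read_wrist_torque(): the same for the moment, N m.
- arm.read_opening(): finger opening in m.
Only numpy, scipy, OpenCV 4.12 (cv2) and the standard library are available. Lean on these libraries where they do the work, as an engineer would, in place of code of your own. Each camera call takes 0.05 s, during which the arm holds its last target. There are 200 camera calls.

### The job

Take the probe thermometer from its white rest and press it down into the two spring clips of the left-hand dock (left as the robot sees it, the one farther from the rest) until it has snapped fully home in both, its probe pointing away from the robot and its body centred on the clips, then let go. Press gently, never with more than about 15 N, and do not shift the two jars standing near the docks.

Things in the scene. Friction and masses are not known exactly. Their poses are not given: they have to be found in the camera images.
- thermometer: probe thermometer: round white body 22 mm across, 150 mm long, thin steel probe on its +x end, small dark display near the other. Origin on the axis, in the middle of the 150 mm body; x along the axis to the probe. About 0.11 kg. It starts level in a white two-notch rest, axis 45 mm above the bench, notches 50 mm either side of the middle; between them only the rest's foot, 6 mm high.
- probe_tip (a point): the tip of the thermometer's steel probe, on its axis, 165 mm from the middle of the body.
- dock_a: bench dock: fixed black base plate 150 x 70 x 8 mm, origin under its centre, x along its length away from the robot, z up. Two plungers with coil springs carry an aluminium cradle (140 x 26 mm) with two spring clips. The docks look alike, but one has springs of about 0.32 N/mm, the other 6 N/mm (both after the first 1 N); which is which is not known. Press with 15 N at most.
- dock_b: bench dock like dock_a. In both, the clips are centred 45 mm either side of the middle along x, each 14 mm long, 76 mm free between them, where the cradle's plate lies 35 mm below the seated axis. Steel finger lips stand 15 mm apart, 8 mm above the seated axis; the flares above them open to 34 mm, 23 mm above it.
- dock_a_seat (a point): point of dock_a's cradle where the middle of the thermometer's body lies when fully home: on the clips' axis, midway between them, 113 mm above the bench unloaded; it moves with the cradle. x along the clips, away from the robot, z up.
- dock_b_seat (a point): point of dock_b's cradle where the middle of the thermometer's body lies when fully home: on the clips' axis, midway between them, 113 mm above the bench unloaded; it moves with the cradle. x along the clips, away from the robot, z up.
- dock_a_pads: the two grey seat blocks of dock_a's clips (each 14 x 26 mm, tops 11 mm below the seated axis), on firm rubber (yields some 1 mm under 10 N) on the cradle and moving with it; origin 43 mm below the seat point, in the middle. They must not be loaded with more than 20 N.
- dock_b_pads: the two grey seat blocks of dock_b's clips (each 14 x 26 mm, tops 11 mm below the seated axis), on firm rubber (yields some 1 mm under 10 N) on the cradle and moving with it; origin 43 mm below the seat point, in the middle. They must not be loaded with more than 20 N.
- dock_a_cradle (a joint): how far dock_a's sprung cradle has sunk, in m: 0 unloaded, 0.045 at its hard stop. Pressing sinks it, before both clips together give way at about 7 to 11 N; past the lips the thermometer drops some 6 mm onto its seat and the load falls. It comes back up as the load goes: let it rise before letting go, or it springs up with a jolt.
- dock_b_cradle (a joint): how far dock_b's sprung cradle has sunk, in m: 0 unloaded, 0.045 at its hard stop. Pressing sinks it, before both clips together give way at about 7 to 11 N; past the lips the thermometer drops some 6 mm onto its seat and the load falls. It comes back up as the load goes: let it rise before letting go, or it springs up with a jolt.
- jar_mid: closed jar of chilli oil, 64 mm across, 78 mm tall, between the rest and the right-hand dock; origin under its centre. Leave it alone.
- jar_back: closed jar, 60 mm across, 70 mm tall, behind the docks; origin under its centre. Leave it alone.
Not all that is in view belongs to the job. There is more than one size of the thermometer; the one meant has the size given above.

How it is judged:
By the outcome, as a careful person would: the job done as asked, in the order asked, and still so for the second after the job is handed in, with the robot touching nothing.
It also fails if it takes over 69 s, if anything falls off the work surface, if the arm or the gripper's body presses on something with over 40 N, if the wrist force passes 120 N, or if a joint passes its speed limit or range.

## Working session

There is one attempt and no reset: what is moved stays moved. The work goes in short steps, each a Python script; the robot and the scene stay as the last script left them, time stands still between calls to the robot, and variables do not carry over. Pictures are saved under pics/ and viewed, about 8 in all and at most 12, crops included, and the job is handed in when it is done.

```bash
mkdir -p pics
cat > h.py <<'E'
import numpy as np, cv2
from station import arm
def snap(n,tag):
    c=arm.read_camera(n); cv2.imwrite(f'pics/{tag}.png',c['frame'][:,:,::-1]); np.savez(f'pics/{tag}.npz',**c); return c
def load(tag): return dict(np.load(f'pics/{tag}.npz'))
def ray(c,u,v,fish=False):
    f=384/2/np.tan(np.radians(float(c['fovy']))/2); x,y=u-c['cx'],v-c['cy']
    if fish:
        r=np.hypot(x,y)+1e-9; t=r/f; d=np.array([x/r*np.sin(t),y/r*np.sin(t),np.cos(t)])
    else: d=np.array([x/f,y/f,1.])
    M=c['cam_to_world']; return M[:3,3],M[:3,:3]@(d/np.linalg.norm(d))
def onz(c,u,v,z,fish=False):
    o,d=ray(c,u,v,fish); return o+d*(z-o[2])/d[2]
def tri(*rs):
    A=sum(np.eye(3)-np.outer(d,d) for o,d in rs); b=sum((np.eye(3)-np.outer(d,d))@o for o,d in rs); return np.linalg.solve(A,b)
def proj(c,p,fish=False):
    f=384/2/np.tan(np.radians(float(c['fovy']))/2); M=c['cam_to_world']; q=M[:3,:3].T@(np.array(p)-M[:3,3])
    if fish:
        r=np.hypot(q[0],q[1])+1e-12; t=np.arctan2(r,q[2]); return np.array([c['cx']+f*t*q[0]/r,c['cy']+f*t*q[1]/r])
    return np.array([c['cx']+f*q[0]/q[2],c['cy']+f*q[1]/q[2]])
E
python3 - <<'E'
from h import *
for n in ['scene','side','wrist']:
    c=snap(n,n+'0'); print(n,c['fovy'],c['cx'],c['cy'],np.round(c['cam_to_world'],3).tolist())
a=[cv2.imread(f'pics/{n}0.png') for n in ['scene','side']]
cv2.imwrite('pics/a0.png',cv2.resize(a[0],(768,576),interpolation=cv2.INTER_CUBIC));cv2.imwrite('pics/b0.png',cv2.resize(a[1],(768,576),interpolation=cv2.INTER_CUBIC))
print(arm.read_time(),arm.read_ee_rot())
E
```

```text
scene 55.818593721441374 253.70142872964286 189.94522135844235 [[0.756, 0.348, -0.555, 1.154], [0.655, -0.425, 0.625, -0.813], [-0.018, -0.836, -0.549, 0.688], [0.0, 0.0, 0.0, 1.0]]
side 49.34494064575651 252.35139531660025 188.1337334482831 [[0.838, -0.318, 0.442, -0.011], [-0.545, -0.512, 0.664, -1.036], [0.015, -0.798, -0.603, 0.906], [0.0, 0.0, 0.0, 1.0]]
wrist 65.70646984690485 254.42977319160354 193.7230310538342 [[0.305, 0.913, 0.27, 0.098], [0.952, -0.292, -0.087, 0.571], [-0.001, 0.284, -0.959, 0.385], [0.0, 0.0, 0.0, 1.0]]
0.15 [-1.79925774e+02 -2.81589045e-03  1.62305987e+02]
```

View pics/a0.png

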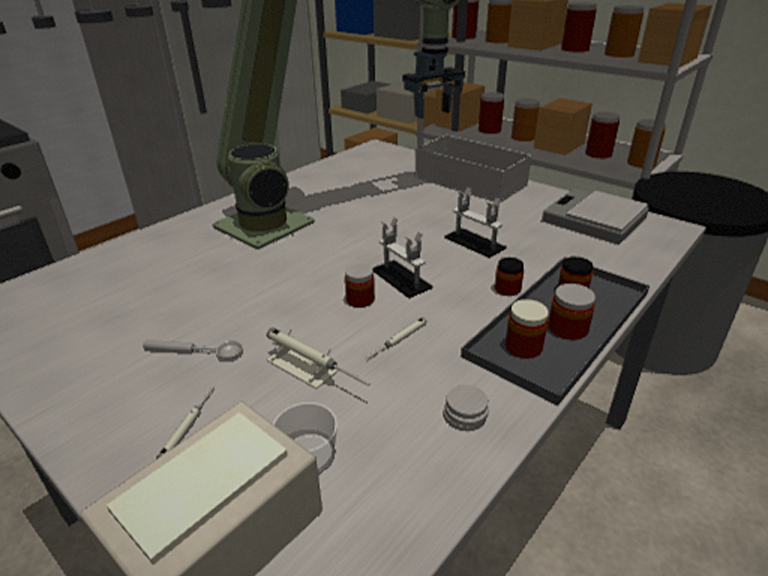

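View pics/b0.png

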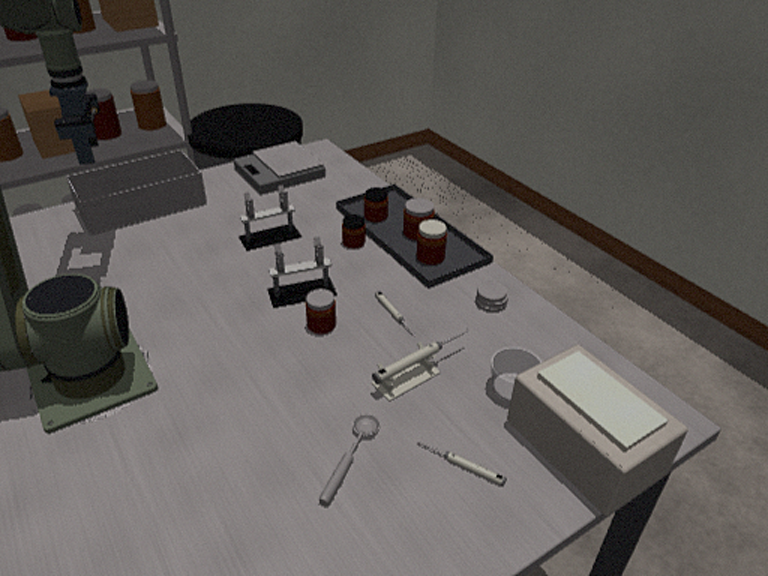

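Scene: the full-size thermometer lies in the rest at about (305,350), with the robot-side end at (272,332). Two thinner ones lie on the bench at (400,340) and (187,425). The one in the rest fits the 22 mm size. The left-hand dock is at (477,220), and the jars are at (360,286) and (509,276). Next I'll look at an enlarged crop.

Run:
```python
import cv2,numpy as np
def cr(t,u,v,w=100,h=75): 
    im=cv2.imread(f'pics/{t}.png')[v-h//2:v-h//2+h,u-w//2:u-w//2+w]; print(t,u-w//2,v-h//2); return cv2.resize(im,(400,300),interpolation=cv2.INTER_CUBIC)
a=np.vstack([np.hstack([cr('scene0',212,238),cr('side0',280,240)]),np.hstack([cr('scene0',317,147),cr('side0',179,143)])])
cv2.imwrite('pics/c1.png',np.clip(a*1.4,0,255).astype(np.uint8))
```

```text
scene0 162 201
side0 230 203
scene0 267 110
side0 129 106
```

View pics/c1.png

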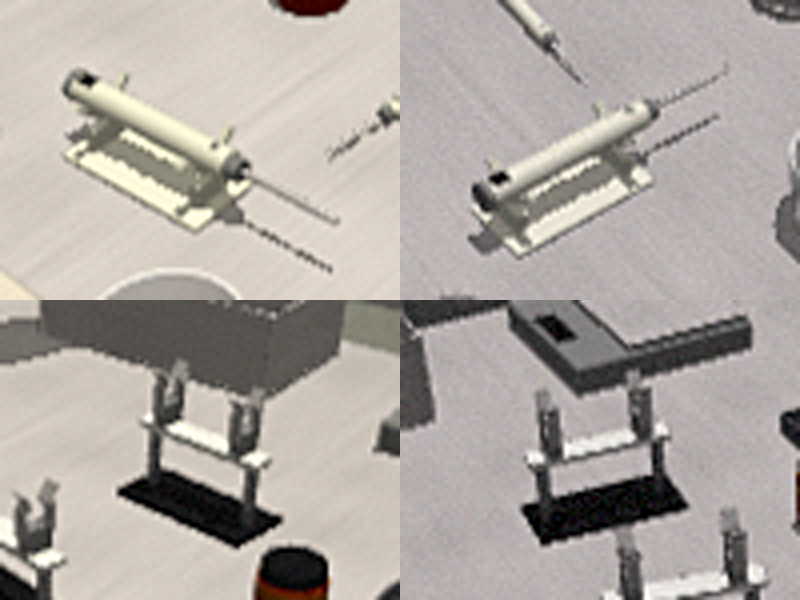

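The crop confirms it: the thick body lies in the rest with its display at the robot end and the probe pointing away. The left dock has free space around its clips. Next I'll compute rough positions.

Run:
```python
from h import *
s,d=load('scene0'),load('side0')
A=lambda x,y:(162+x/4,201+y/4); B=lambda x,y:(230+(x-400)/4,203+y/4)
C=lambda x,y:(267+x/4,110+(y-300)/4); D=lambda x,y:(129+(x-400)/4,106+(y-300)/4)
for a,b in [((75,84),(483,192)),((235,162),(648,110)),((338,220),(727,66))]:
    print(tri(ray(s,*A(*a)),ray(d,*B(*b))), onz(s,*A(*a),.045),onz(d,*B(*b),.045))
print('dockL')
for p in [(118,490),(165,474),(281,519),(237,545)]: print(onz(s,*C(*p),.008))
for p in [(522,506),(670,472),(688,505),(545,545)]: print(onz(d,*D(*p),.008))
# others: jars, right dock in full scene (px/1.5)
for n,u,v,z in [('jarmid',360,273,.078),('jarback',510,263,.07),('Rdock',402,279,.008)]: print(n,onz(s,u/1.5,v/1.5,z))
for n,u,v,z in [('jarmid',321,297,.078),('jarback',354,221,.07),('Rdock',302,291,.008)]: print(n,onz(d,u/1.5,v/1.5,z))
```

```text
[ 0.45319558 -0.33855929  0.0473736 ] [ 0.45215793 -0.33951101  0.045     ] [ 0.45512718 -0.33381796  0.045     ]
[ 0.60462686 -0.33001234  0.04923223] [ 0.60025214 -0.32519066  0.045     ] [ 0.60713245 -0.32819648  0.045     ]
[ 0.68965352 -0.32178298  0.04521816] [ 0.68974505 -0.32226408  0.045     ] [ 0.69007425 -0.32093266  0.045     ]
dockL
[0.44506771 0.2445169  0.008     ]
[0.46201085 0.30173044 0.008     ]
[0.59822549 0.29392813 0.008     ]
[0.5917031  0.22586664 0.008     ]
[0.44734022 0.31398984 0.008     ]
[0.59935261 0.29458576 0.008     ]
[0.58641977 0.23025162 0.008     ]
[0.43894292 0.23920693 0.008     ]
jarmid [ 0.47397003 -0.11093647  0.078     ]
jarback [0.69170824 0.13668361 0.07      ]
Rdock [0.48909677 0.01196246 0.008     ]
jarmid [ 0.46482255 -0.10234582  0.078     ]
jarback [0.69038048 0.13484912 0.07      ]
Rdock [0.47843906 0.01962857 0.008     ]
```

Run:
```python
from h import *
arm.reach([0.50,0.268,0.27],[180,0,-6]); c=snap('wrist','w_dock')
arm.reach([0.53,-0.334,0.22],[180,0,4.5]); c2=snap('wrist','w_rest')
print(arm.read_qpos(),arm.read_time())
for t in ['w_dock','w_rest']: cv2.imwrite(f'pics/{t}_v.png',cv2.resize(cv2.imread(f'pics/{t}.png'),(768,576),interpolation=cv2.INTER_CUBIC))
```

```text
[-3.31845289e+01  2.32344509e+01  8.32171109e+01  1.73130114e-02
  7.35342950e+01  5.22345290e+01] 4.2917
```

View pics/w_dock_v.png

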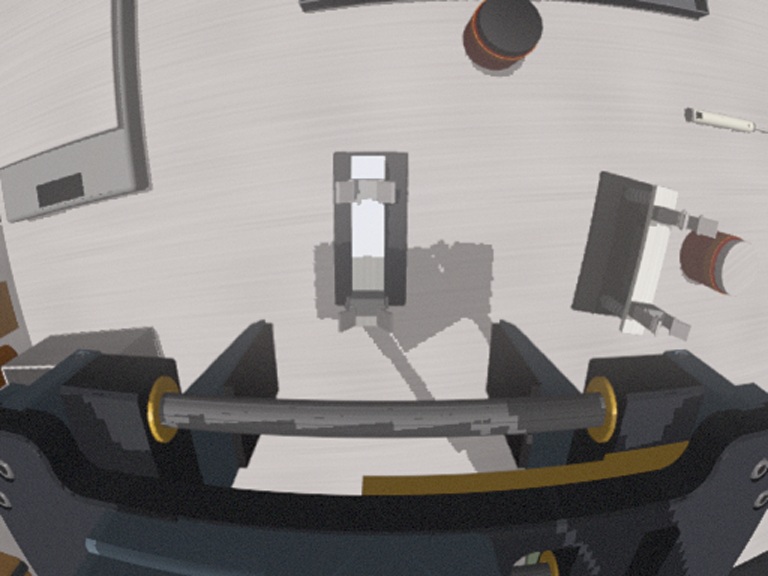

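View pics/w_rest_v.png

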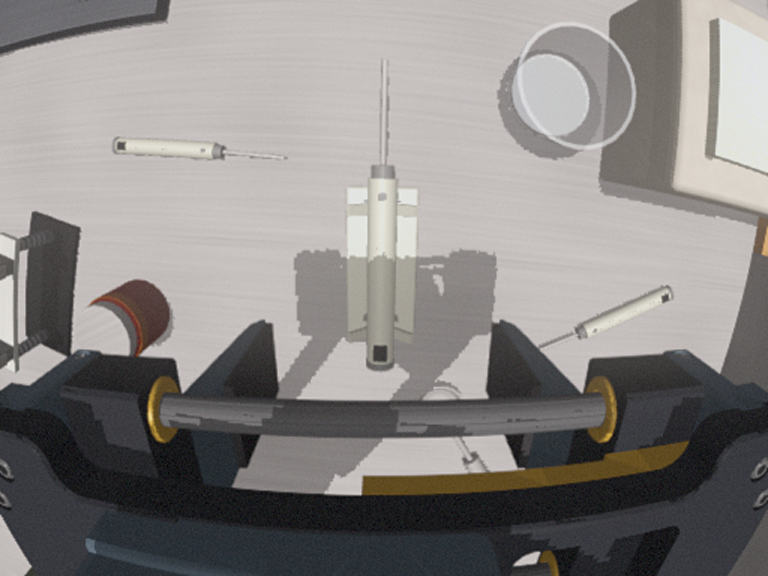

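Dock view: base plate spans (333–408, 153–305) and the clips sit at (365,191) and (365,318). Rest view: body runs from (380,368) to (383,165) and the probe tip is at (384,60).

Run:
```python
from h import *
r,d=load('w_rest'),load('w_dock')
P=lambda c,u,v,z: onz(c,u/1.5,v/1.5,z,True)
def line(name,c,pts):
    print(name,[np.round(P(c,*p),4).tolist() for p in pts])
line('therm',r,[(380,368,.045),(383,165,.045),(384,60,.045)])
# edges of white body (left/right) by row scan, silhouette midline
im=cv2.cvtColor(cv2.imread('pics/w_rest.png'),cv2.COLOR_BGR2GRAY).astype(int)
for v in [120,126,150,200,230]: print(v,im[v,238:272].tolist())
line('base',d,[(333,153,.008),(408,153,.008),(406,305,.008),(333,305,.008)])
line('cradle far',d,[(351,155,.078),(385,155,.078)])
line('cradle near',d,[(352,285,.078),(384,285,.078)])
im=cv2.cvtColor(cv2.imread('pics/w_dock.png'),cv2.COLOR_BGR2GRAY).astype(int)
for v in [150,165,190]: print(v,im[v,215:280].tolist())
def cr(t,u,v): 
    return cv2.resize(cv2.imread(f'pics/{t}.png')[v:v+130,u:u+87],(400,600),interpolation=cv2.INTER_CUBIC)
cv2.imwrite('pics/c2.png',np.hstack([cr('w_dock',200,95),cr('w_rest',212,120)]))
```

```text
therm [[0.4459, -0.3394, 0.045], [0.609, -0.3289, 0.045], [0.6887, -0.3234, 0.045]]
120 [197, 195, 195, 196, 196, 196, 193, 174, 183, 195, 201, 210, 214, 218, 222, 228, 228, 228, 226, 222, 217, 211, 207, 200, 191, 178, 164, 173, 191, 193, 193, 193, 191, 191]
126 [226, 227, 226, 228, 227, 228, 224, 181, 183, 193, 204, 210, 215, 218, 225, 226, 228, 228, 226, 221, 216, 211, 207, 199, 191, 178, 177, 207, 224, 223, 223, 222, 222, 223]
150 [227, 227, 228, 227, 228, 228, 225, 173, 185, 198, 204, 213, 214, 220, 225, 226, 228, 227, 223, 220, 214, 209, 204, 193, 186, 170, 182, 227, 228, 228, 227, 226, 227, 227]
200 [163, 163, 165, 162, 160, 162, 150, 136, 144, 148, 153, 153, 159, 160, 162, 164, 161, 158, 156, 154, 152, 148, 142, 137, 131, 140, 160, 161, 161, 161, 161, 163, 162, 163]
230 [191, 193, 191, 190, 193, 191, 159, 133, 139, 148, 148, 101, 93, 96, 112, 113, 111, 109, 92, 102, 144, 145, 134, 130, 123, 133, 130, 132, 133, 132, 129, 131, 133, 133]
base [[0.5939, 0.3031, 0.008], [0.5863, 0.2338, 0.008], [0.4391, 0.2496, 0.008], [0.4466, 0.3218, 0.008]]
cradle far [[0.5883, 0.282, 0.078], [0
[... 320 characters left out ...]
04, 105, 99, 102, 103, 103, 103, 104, 101, 102, 141, 200, 199, 198, 200, 198, 200, 200, 199]
165 [145, 147, 146, 147, 142, 144, 143, 115, 93, 89, 87, 88, 88, 89, 87, 84, 91, 88, 82, 140, 235, 235, 233, 234, 233, 232, 234, 232, 232, 234, 233, 232, 233, 234, 232, 233, 233, 232, 233, 234, 232, 124, 79, 79, 85, 90, 87, 88, 91, 87, 90, 95, 96, 92, 93, 90, 123, 170, 171, 169, 165, 145, 143, 142, 143]
190 [143, 143, 143, 144, 141, 145, 144, 142, 99, 79, 80, 80, 82, 79, 76, 82, 75, 78, 77, 97, 171, 175, 171, 173, 175, 173, 173, 172, 170, 171, 174, 169, 173, 174, 175, 172, 172, 171, 174, 170, 160, 88, 75, 72, 75, 75, 76, 71, 73, 76, 73, 69, 74, 76, 76, 94, 140, 143, 140, 141, 140, 142, 141, 143, 142]
```

View pics/c2.png

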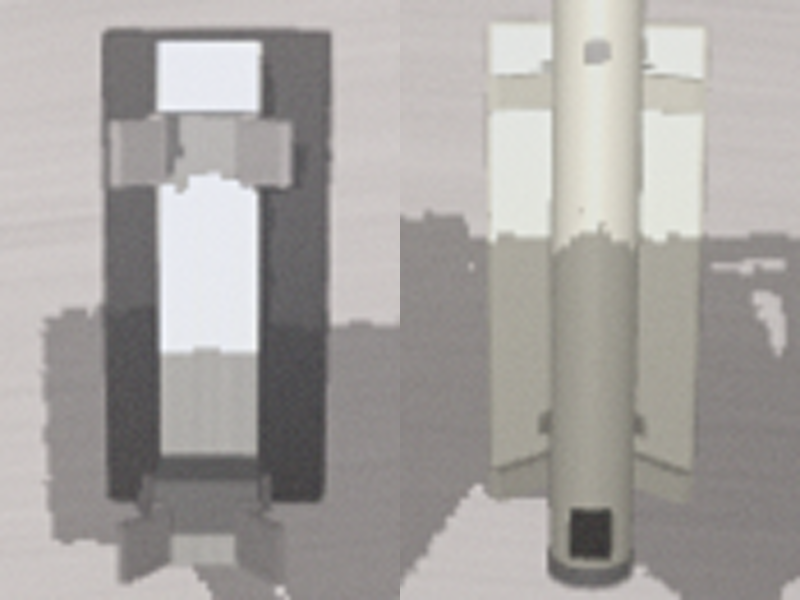

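Run:
```python
from h import *
d=load('w_dock')
print([onz(d,u,v,.136,True).round(4) for u,v in [(243.7,127.5),(244,213)]])
arm.movel([0.525,-0.3342,0.10],0.2,orientation=[180,0,3.8])
print(arm.movel([0.525,-0.3342,0.040],0.06,stop_force=8), arm.read_eef_pos())
arm.command_gripper(0.015,45); print(arm.read_opening(),arm.read_wrist_force())
arm.movel([0.525,-0.3342,0.070],0.08); arm.wait(0.2); print(arm.read_wrist_force())
arm.movel([0.525,-0.3342,0.24],0.25)
arm.reach([0.517,0.277,0.24],[180,0,-6.4]); arm.wait(0.2)
print(arm.read_opening(),arm.read_wrist_force(),arm.read_time(),arm.read_eef_pos())
snap('wrist','w_h'); snap('scene','s_h'); snap('side','d_h')
cv2.imwrite('pics/w_h_v.png',cv2.resize(cv2.imread('pics/w_h.png'),(768,576),interpolation=cv2.INTER_CUBIC))
```

```text
[array([0.5621, 0.2714, 0.136 ]), array([0.4742, 0.281 , 0.136 ])]
False [ 0.52530937 -0.33440851  0.04043498]
0.021180574930130567 [0.70335984 4.89408742 1.28629234]
[-1.30916066  0.29271676 -0.66512816]
0.021464837356755452 [-0.07307842 -0.18022482 -0.99300087] 11.2083 [0.51733411 0.27640853 0.23998677]
```

View pics/w_h_v.png

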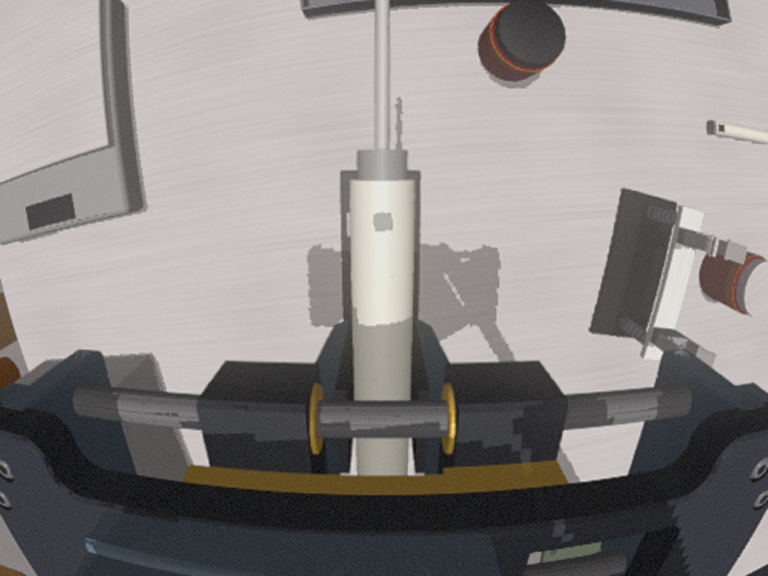

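Wrist view: the thermometer is held level with its axis on column 382, and the base plate (341–420) is centred at about 380 underneath. Next I'll check the held pose and the dock across the two outside cameras.

Run:
```python
from h import *
r,w,s,d=load('w_rest'),load('w_h'),load('s_h'),load('d_h')
P=lambda c,u,v,z: onz(c,u/1.5,v/1.5,z,True)
print('rest bound',P(r,383,178,.056),'collar end',P(r,383,165,.053),'held bound',P(w,382,180,.256),'collar end',P(w,382,150,.253),'probe',P(w,382,20,.245))
m=np.array([.5175,.2765]);a=np.radians(-6.4);u=np.array([np.cos(a),np.sin(a)])
ims=[]
for c,t in [(s,'s_h'),(d,'d_h')]:
    for p in [[*(m+.165*u),.245],[*m,.113]]: print(t,proj(c,p).round(1))
    q=proj(c,[*m,.16]).astype(int); x0,y0=q[0]-50,q[1]-62; print('crop',x0,y0)
    ims.append(cv2.resize(cv2.imread(f'pics/{t}.png')[y0:y0+150,x0:x0+100],(400,600),interpolation=cv2.INTER_CUBIC))
cv2.imwrite('pics/c3.png',np.clip(np.hstack(ims)*1.4,0,255).astype(np.uint8))
```

```text
rest bound [ 0.59971586 -0.32965574  0.056     ] collar end [ 0.60906982 -0.32892194  0.053     ] held bound [0.59163543 0.26672604 0.256     ] collar end [0.60121614 0.26563169 0.253     ] probe [0.64749409 0.26034318 0.245     ]
s_h [362.2 113. ]
s_h [318.8 135.2]
crop 269 61
d_h [216.5  93.2]
d_h [177.5 133.5]
crop 126 60
```

View pics/c3.png

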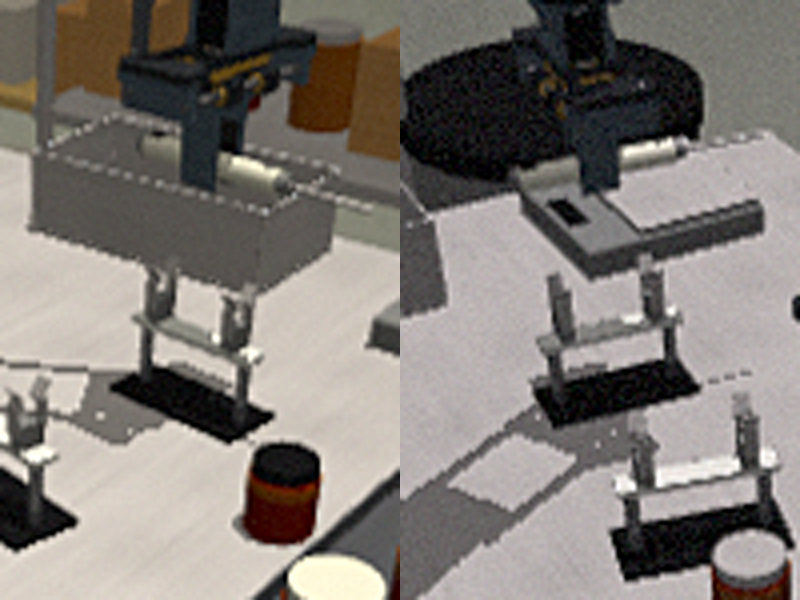

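Positions agree in all three cameras to within about 1 px: probe tip in scene (363,114) and in side (217,93). The body is centred lengthwise to under 1 mm. The wrist camera shows the held body about 1.4 mm to the right, so I shift the dock target by that bias. Now I press down with the force limited.

Run:
```python
from h import *
x,y=.5177,.2778
arm.movel([x,y,.16],0.12); arm.wait(.3); b=arm.read_wrist_force(); print(b)
arm.movel([x,y,.130],0.05)
F=lambda: arm.read_wrist_force()-b
z=.130; mx=0; log=[]
while z>.078:
    z-=.001; f=F()[2]
    hit=arm.movel([x,y,z],0.015,stop_force=max(1.,13.5-f))
    f=F(); log.append((round(z*1e3),round(arm.read_eef_pos()[2]*1e3,1),*np.round(f,1))); mx=max(mx,f[2])
    if hit or (mx>5 and f[2]<mx-1.2): print('stop',hit); break
for l in log[::2]+log[-4:]: print(*l)
print(arm.read_time(),arm.read_opening())
```

```text
[ 0.17821255 -0.00244755 -1.51178298]
stop False
129 129.2 0.0 -0.0 0.6
127 126.9 -0.2 -0.1 0.4
125 125.1 0.6 0.3 2.0
123 123.0 -0.4 -0.9 1.8
121 121.0 0.2 1.0 3.1
119 119.0 1.3 0.3 3.3
117 117.0 0.3 0.2 4.2
115 115.0 0.6 0.3 4.7
113 113.0 0.9 0.4 5.6
111 111.1 0.6 -0.2 6.2
109 109.1 -0.1 0.2 6.8
107 107.2 0.3 1.1 7.3
105 105.4 -0.4 -0.6 7.3
103 103.4 -0.2 -0.3 8.6
101 101.6 -0.2 -0.2 9.8
99 99.6 0.3 -0.5 10.0
97 97.7 -0.5 0.3 9.3
95 95.8 0.0 0.2 9.7
93 93.9 0.2 0.5 10.0
91 91.9 -0.2 0.2 10.6
93 93.9 0.2 0.5 10.0
92 92.9 0.4 0.2 10.7
91 91.9 -0.2 0.2 10.6
90 89.9 -1.3 1.4 -0.1
23.225 0.02098217940779766
```

Run:
```python
from h import *
arm.wait(.3); print(arm.read_wrist_force()[2]+1.5, arm.read_eef_pos(),arm.read_time())
s,d=snap('scene','s2'),snap('side','d2'); snap('wrist','w2')
ims=[]
for c,t in [(s,'s2'),(d,'d2')]:
    q=proj(c,[.518,.277,.10]).astype(int); x0,y0=q[0]-40,q[1]-60; print('crop',x0,y0)
    ims.append(cv2.resize(cv2.imread(f'pics/{t}.png')[y0:y0+120,x0:x0+80],(400,600),interpolation=cv2.INTER_CUBIC))
cv2.imwrite('pics/c4.png',np.clip(np.hstack(ims)*1.4,0,255).astype(np.uint8))
```

```text
7.425845798426631 [0.51725248 0.27767214 0.09003936] 23.525
crop 278 78
crop 137 76
```

View pics/c4.png

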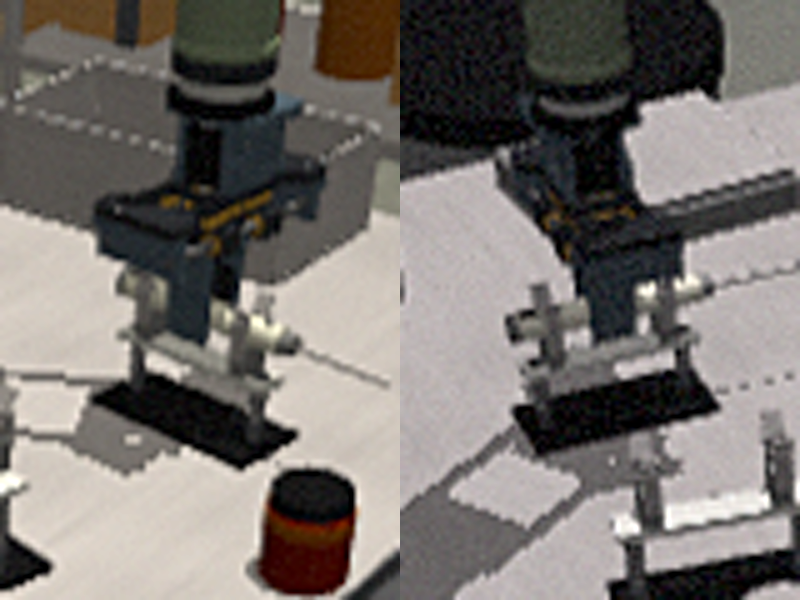

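The snap happened at 10.6 N, and the steady 7.4 N load fits a seated body on the soft springs. The side view shows the body down in both clips. I'll press gently once more, let the cradle rise and then check.

Run:
```python
from h import *
x,y=.5177,.2778
F=lambda: arm.read_wrist_force()[2]+1.5
def lvl():
    arm.wait(.15); return np.mean([F() for _ in range(3)])
for z in [.086,.083]: 
    print(z,arm.movel([x,y,z],0.015,stop_force=4.5),lvl(),arm.read_wrist_torque().round(2))
for z in [.088,.093,.098,.102,.105,.107,.108]:
    arm.movel([x,y,z],0.03); f=lvl(); print(z,round(f,2),arm.read_eef_pos().round(4))
    if f<1.2: break
print(arm.read_time())
s,d=snap('scene','s3'),snap('side','d3'); snap('wrist','w3')
ims=[]
for c,t in [(s,'s3'),(d,'d3')]:
    q=proj(c,[.518,.277,.10]).astype(int); x0,y0=q[0]-40,q[1]-60; print('crop',x0,y0)
    ims.append(cv2.resize(cv2.imread(f'pics/{t}.png')[y0:y0+120,x0:x0+80],(400,600),interpolation=cv2.INTER_CUBIC))
cv2.imwrite('pics/c5.png',np.clip(np.hstack(ims)*1.4,0,255).astype(np.uint8))
```

```text
0.086 False 8.392927147728143 [-0.02  0.38 -0.03]
0.083 False 9.221641666843556 [-0.07  0.37 -0.01]
0.088 7.61 [0.5173 0.2777 0.0883]
0.093 6.41 [0.5173 0.2777 0.0929]
0.098 3.7 [0.5174 0.2778 0.0979]
0.102 3.87 [0.5176 0.2778 0.102 ]
0.105 3.01 [0.5177 0.2778 0.105 ]
0.107 2.09 [0.5177 0.2778 0.107 ]
0.108 0.57 [0.5178 0.2778 0.108 ]
27.775
crop 278 78
crop 137 76
```

View pics/c5.png

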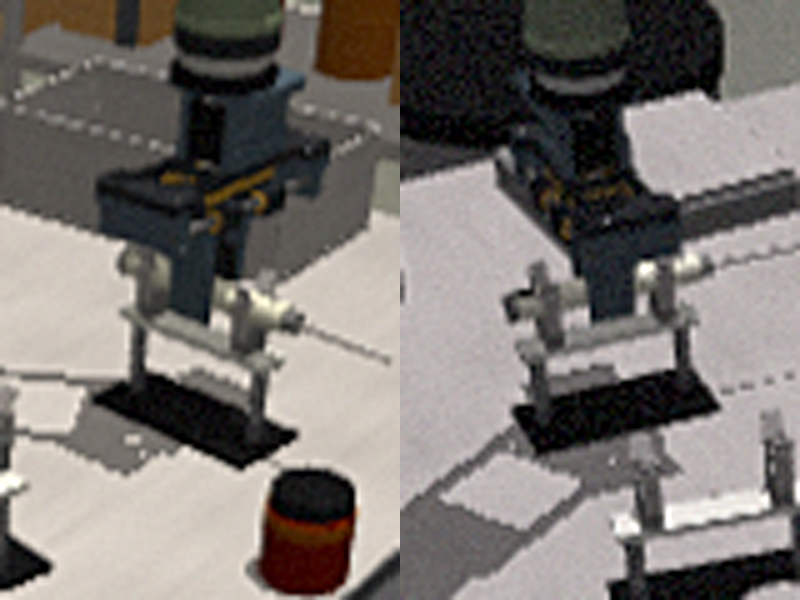

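Run:
```python
from h import *
print(arm.read_wrist_torque().round(2),arm.read_wrist_force().round(2))
s,d=load('s3'),load('d3'); m=np.array([.5177,.2775]);a=np.radians(-6.4);u=np.array([np.cos(a),np.sin(a)])
for c,x0,y0,o in [(s,278,78,0),(d,137,76,400)]:
    for L in [-.075,.075,.165]:
        p=proj(c,[*(m+L*u),.113]); print(L,((p-[x0,y0])*5+[o,0]).round(0))
```

```text
[ 0.03  0.27 -0.02] [ 0.    1.19 -0.72]
-0.075 [128. 256.]
0.075 [287. 317.]
0.165 [394. 357.]
-0.075 [505. 308.]
0.075 [695. 266.]
0.165 [803. 242.]
```

The body matches the predicted seated, level pose within about 1 px, with the tip at (390,362) against a predicted (394,357). The cradle is back up. Releasing now.

Run:
```python
from h import *
x,y=.5177,.2778
arm.command_gripper(0.07); arm.wait(.2); print(arm.read_opening(),arm.read_wrist_force().round(2),arm.read_wrist_torque().round(2))
arm.movel([x,y,.19],0.1); arm.reach([.49,y,.27],[180,0,-6.4]); arm.wait(.5); print(arm.read_time())
s,d,w=snap('scene','s4'),snap('side','d4'),snap('wrist','w4')
m=np.array([.5177,.2775]);a=np.radians(-6.4);u=np.array([np.cos(a),np.sin(a)])
ims=[]
for c,t in [(s,'s4'),(d,'d4')]:
    q=proj(c,[.518,.277,.10]).astype(int); x0,y0=q[0]-40,q[1]-30; print([((proj(c,[*(m+L*u),.113])-[x0,y0])*5).round() for L in [-.075,.075,.165]])
    ims.append(cv2.resize(cv2.imread(f'pics/{t}.png')[y0:y0+60,x0:x0+80],(400,300),interpolation=cv2.INTER_CUBIC))
w4=cv2.resize(cv2.imread('pics/w4.png')[60:225,140:360],(400,300),interpolation=cv2.INTER_CUBIC)
w0=cv2.resize(cv2.imread('pics/w4.png'),(400,300))
print('w pred',[((proj(w,[*(m+L*u),z],True)-[140,60])*400/220).round() for L,z in [(.075,.124),(.045,.136),(-.045,.136),(.165,.113)]])
cv2.imwrite('pics/c6.png',np.clip(np.vstack([np.hstack(ims),np.hstack([w4,w0])])*1.3,0,255).astype(np.uint8))
```

```text
0.07010035074285983 [-1.32  0.65  0.13] [-0.04  0.13  0.01]
30.8917
[array([128., 106.]), array([287., 167.]), array([394., 207.])]
[array([105., 158.]), array([295., 116.]), array([403.,  92.])]
w pred [array([201.,  49.]), array([201., 103.]), array([201., 263.]), array([201., -97.])]
```

View pics/c6.png

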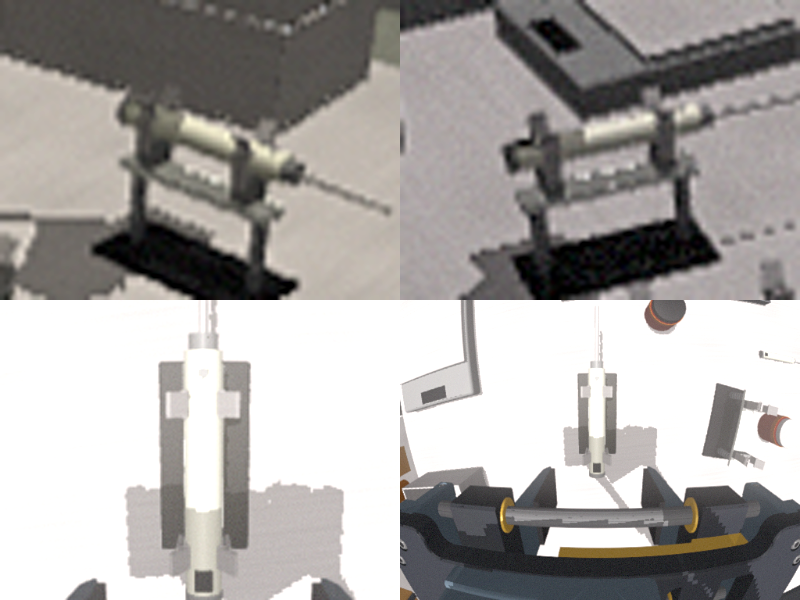

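After release the body lies level in both clips. Its probe-side end is at crop row 50 (predicted 49 if centred), and the flares are symmetric on either side. The jars stand where they were, so I'm handing in.

```bash
python3 -c "
from h import *
arm.finish_job(); print(arm.read_time())"
```

```text
the job is handed in; nothing more can be done
the job is handed in; nothing more can be done
```

The thermometer is in the left-hand dock, snapped into both clips with its probe pointing away from the robot, and I have handed the job in at about 31 s. I gripped it in the middle of its body. The left dock turned out to have the soft springs. The clips gave way at about 10.7 N, which was also the highest load I read. I then pressed once more at about 9 N and let the cradle rise until under 1 N was left before opening the gripper.

**Last checks after release:**
- **Seating:** both outside cameras show the body level in both clips, within about 1 px (3 mm) of the fully home pose. The load also reached zero at the height expected for a seated body.
- **Centring:** the wrist camera puts the body within about 1 mm of the middle of the clips.
- **Jars:** both look unmoved in the pictures; I did not measure them again.

**Disagreements:**
- **Dock position:** my first outside-camera estimate was about 10 mm off sideways from the wrist view. I used the wrist view, and later pictures from all three cameras agreed with it.
- **Wrist moment:** a moment of about 0.4 N m showed while pressing and was still 0.27 N m just before release. I took it as a slight tilt in the grip. It fell to 0.13 N m after release.

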